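# Fish a dropped knob out from under the board cover

### The job

A metal control knob has dropped under the low clear cover, where the gripper cannot get at it: hook it with the steel hook tool and drag it out until it stands wholly in front of the cover, then lay the hook down flat on its rubber tool mat again and put the knob in the parts bin that already holds knobs like it. Leave the heat sink, the servo, the straight pick and the spool where they are.

Things in the scene. Friction and masses are not known exactly. Their poses are not given: they have to be found in the camera images.
- cover_front (a point): Fixed clear acrylic cover: level plate 160 mm deep (x), 240 wide (y), underside 42 and top 47 mm above the bench, on four 10 mm posts, 8 mm in from the front and rear edges, 110 mm either side of its middle. Point: bench height, under the middle of the edge facing the robot; x points in under the cover, y left, z up. From 105 mm inwards a fixed circuit board fills the space; before that only a thin, flat, dark sheet on the bench.
- knob_center (a point): The dropped aluminium control knob, loose, standing upright on the bench about 45 to 65 mm in from the cover's front edge: round, 24 mm tall, body 20 mm across with a 24 mm wide, 4 mm tall skirt at its foot, about 30 g. Point: its centre, 12 mm above its underside; z is its axis, up.
- hook_grip (a point): The hook tool, loose, 140 g, lying on the mat. Point: where to grip its wooden handle, 14 mm above the handle's underside; x runs along the tool to the hook, y to its left, z up. The handle is 18 mm wide (y), 28 mm tall, from x = -62 to +22 mm. A straight steel rod, 6 mm thick, centre 7 mm below this point, runs from it along x to the hook's corner.
- hook_corner (a point): Corner of the hook, on the rod's centre line, 150 mm ahead (x) of the grip point and 7 mm above the level of the handle's underside; axes as the grip point's. Here the 6 mm rod turns square to the right (-y) for 34 mm, then ends in a short lip slanting back to x = -10, y = -42 mm of this point. The pocket between rod and lip, open towards the handle, is about 30 mm wide.
- mat_top (a point): Black rubber tool mat, fixed on the bench, 300 mm (x) by 180 mm (y), 3 mm thick. Point: the centre of its top face.
- knobs_bin_floor (a point): The bin with two knobs like the dropped one: fixed open grey box, 98 x 98 mm outside, walls 3 mm, rim 29 mm above its inner floor. Point: centre of the inner floor. Its two knobs stand fixed between x = +18 and +42 mm of this point; the half towards -x is free. Two like bins in the same row hold brass hexagonal spacers and flat steel washers; the three stand in any order.
- heatsink_center (a point): Bystander: loose finned aluminium heat sink, 36 x 28 x 20 mm, under the cover to the right (-y) of the knob. Point: its centre.
- servo_center (a point): Bystander: loose black servo motor, 54 x 20 mm, 44 mm tall, on the bench in front and to the right of the cover. Point: 18 mm above its underside, on its middle.
- pick_grip (a point): Bystander: loose straight pick on the mat to the left of the hook tool, with the same handle (84 x 18 x 28 mm) but a straight rod without hook, to x = +130 mm. Point: as for the hook tool's.
- spool_center (a point): Bystander: loose white plastic spool, 56 mm across, 44 mm tall, standing left of the cover. Point: its centre.
There are look-alikes about, which are no part of the job. Leave any green look-alike of the part that bears hook_grip alone.

How it is judged:
By the outcome, as a careful person would: the job done as asked, in the order asked, and still so for the second after the job is handed in, with the robot touching nothing.
It also fails if it takes over 62 s, if anything falls off the work surface, if the arm or the gripper's body presses on something with over 40 N, if the wrist force passes 120 N, or if a joint passes its speed limit or range.

### The arm

A 7-joint arm with a two-finger parallel gripper is mounted at the origin on the work surface. World frame = base frame: x ahead of the robot, y to its left, z up, the work surface at z = 0. Lengths are in m, angles in rad, forces in N, time in s.
With the tool pointing down it reaches from about 0.375 to 0.925 m from the base axis. Payload 3.1 kg.
Tool frame: the origin (TCP) lies between the finger pads; the fingertips stand 19 mm ahead of it and the grasp point (between the pads) is the TCP; z points along the fingers, y is the line along which they close (so a half turn about z gives the same grasp; the last joint's range is limited). The gripper opens to 85 mm and grips with 20 to 120 N. Pads are 22 mm wide; open, the fingers measure 114 mm over their backs; the gripper's body (76 mm by 85 mm) begins 54 mm behind the grasp point. The pads swing forward as they close: fully open they stand 13 mm farther back than shut.
Start: joints at [1.179, 0.383, 0.044, 1.598, -0.018, 1.161, -0.05], TCP at [0.188, -0.622, 0.25] pointing down, gripper open.
Joint ranges: [-2.61, 2.61], [-0.41, 2.15], [-1.48, 1.57], [0, 2.5], [-1.57, 4.71], [0.05, 1.97], [-2.85, 2.85]. Speed limits (rad/s): [2.79, 2.79, 3.14, 3.14, 3.14, 3.14, 3.14].

### API

Orientations are given as a unit quaternion [x, y, z, w].
In Python, from bench import move_ptp, movel, move_j, move_gripper, pause, inverse_kinematics, read_camera, camera_params, MotionError, sign_off, look_for, tip_of, read_time_s, read_qpos, read_joint_vel, read_effort, read_eef_pos, read_tcp_rot, read_ft_force, read_ft_torque, read_finger_gap, read_grasp_force gives the robot as it stands. Calls block until the motion is done:
- move_ptp(position, orientation): joint-space move of the TCP to a pose.
- movel(position, orientation=None, speed=0.15): straight line of the TCP; orientation=None keeps the orientation; speed is the mean speed in m/s.
- move_j(angles): joint-space move.
- move_gripper(opening, effort=None): finger opening in m; effort is the grip in N (None keeps the last); returns when the fingers have stopped.
- pause(seconds).
- inverse_kinematics(position, orientation): joint angles nearest the present ones, or None.
- read_camera(name): name is "side" or "top"; returns the picture (420x560x3 uint8, red, green, blue); there is no depth.
- camera_params(name): a dict with "K" (3x3 intrinsics, pixels), "dist_coeffs" ([k1, k2, p1, p2, k3] as OpenCV has them; the pictures are not rectified), "camera_from_world" (4x4, takes a point from world to camera coordinates). Camera axes: x right, y down, z forward; pixel columns grow to the right and rows downward; lengths in m; the calibration is good to about 2 mm. A picture is of the moment at which its call begins. camera_params takes no time and is no camera call.
A pose or a line that the arm cannot do raises MotionError and nothing moves.
- sign_off(): hands the job in; it is judged then, once.
Trained networks look in the newest picture that a camera, given by its name, has taken for a name from the list of things; names that differ only in an ending like _2 or _b are one class to them, and where a whole thing is asked for, a point or a joint stands for the part that bears it (a point fixed in the world has none). Each returns a list of dicts, best first, with "confidence" (0 to 1); they miss things now and then, are a little off and sometimes report something else, mostly with a low value. They report only what shows in the picture. A call takes as long as a camera call. They do not tell look-alikes from the thing itself.
- look_for(camera, name): "at" ([column, row] in pixels, amid what is visible of it).
- tip_of(camera, name): "at" ([column, row] in pixels: a listed point, or the origin of a listed thing).
Readings, each from a call of its own:
- read_time_s(): time.
- read_qpos(): joint angles.
- read_joint_vel(): joint speeds.
- read_effort(): joint torques, N m.
- read_eef_pos(): TCP position.
- read_tcp_rot(): TCP orientation.
- read_ft_force(): force on the tool from outside, world axes, zero at the start.
- read_ft_torque(): the same for the moment, N m.
- read_finger_gap(): finger opening in m.
- read_grasp_force(): force on a finger pad.
Only numpy, scipy, OpenCV 4.12 (cv2) and the standard library are available. Lean on these libraries where they do the work, as an engineer would, in place of code of your own. Each camera call takes 0.05 s, during which the arm holds its last target. There are 200 camera calls.

## Working session

There is one attempt and no reset: what is moved stays moved. The work goes in short steps, each a Python script; the robot and the scene stay as the last script left them, time stands still between calls to the robot, and variables do not carry over. Pictures are saved under pics/ and viewed, at most 10 in all, crops included, and the job is handed in when it is done.

```bash
ls; mkdir -p pics
cat > h.py <<'E'
import numpy as np, cv2
from bench import *
def ray(cam,px):
    p=camera_params(cam);K=np.array(p["K"]);d=np.array(p["dist_coeffs"]);T=np.array(p["camera_from_world"])
    u=cv2.undistortPoints(np.array([[px]],float),K,d)[0,0]
    R=T[:3,:3];return -R.T@T[:3,3], R.T@np.array([u[0],u[1],1])
def at_z(cam,px,z):
    o,v=ray(cam,px);return o+v*(z-o[2])/v[2]
def proj(cam,P):
    p=camera_params(cam);T=np.array(p["camera_from_world"])
    return cv2.projectPoints(np.atleast_2d(np.array(P,float)),cv2.Rodrigues(T[:3,:3])[0],T[:3,3],np.array(p["K"]),np.array(p["dist_coeffs"]))[0][:,0]
def snap(cam,name,crop=None,scale=1):
    im=read_camera(cam)[:,:,::-1]
    if crop: im=im[crop[1]:crop[3],crop[0]:crop[2]]
    if scale!=1: im=cv2.resize(im,None,fx=scale,fy=scale,interpolation=cv2.INTER_CUBIC)
    cv2.imwrite(f"pics/{name}.png",im)
E
python3 - <<'E'
from h import *
Z=dict(cover_front=0,knob_center=.012,hook_grip=.017,hook_corner=.010,mat_top=.003,knobs_bin_floor=.003,heatsink_center=.01,servo_center=.018,pick_grip=.017,spool_center=.022)
for c in("top","side"):
    snap(c,c+"0",scale=1.42)
    print(c,ray(c,[280,210]))
    for n,z in Z.items():
        for r in tip_of(c,n)[:4]: print(n,np.round(r["at"],1),round(r["confidence"],2),at_z(c,r["at"],z).round(4)[:2])
print(read_time_s())
E
```

```text
pics
top (array([0.32951828, 0.05929014, 1.19424823]), array([ 0.09474936, -0.0296644 , -0.99508635]))
cover_front [283.6 156.8] 0.71 [0.5963 0.0173]
hook_grip [174.4 310. ] 0.88 [0.1601 0.3046]
hook_grip [186.8 202.1] 0.81 [0.4562 0.2836]
hook_corner [184.7 144.5] 0.94 [0.6207 0.2984]
hook_corner [132.8 274.7] 0.77 [0.2519 0.4245]
mat_top [174.8 186.2] 0.62 [0.5018 0.3221]
knobs_bin_floor [401.5 224.2] 0.95 [ 0.4123 -0.323 ]
servo_center [356.3 196.7] 0.63 [ 0.4852 -0.1893]
pick_grip [158.3 194. ] 0.69 [0.4766 0.3637]
spool_center [198.9 109.7] 0.96 [0.7192 0.2609]
side (array([ 0.3430752 , -0.97471638,  0.82307722]), array([ 0.06984301,  0.79447842, -0.6032681 ]))
cover_front [346.7 232.7] 0.89 [0.5893 0.0096]
cover_front [286.6 151.7] 0.68 [0.48   0.3884]
hook_grip [287.6 168.5] 0.87 [0.472  0.2721]
hook_grip [174.4 166.7] 0.61 [0.1644 0.3014]
hook_corner [336.3 163.9] 0.87 [0.6108 0.2978]
hook_corner [202.1 148.7] 0.83 [0.2357 0.4044]
mat_top [295.9 165.5] 0.95 [0.4988 0.3076]
knobs_bin_floor [286.1 351. ] 0.93 [ 0.4145 -0.3293]
heatsink_center [377.6 254.1] 0.49 [ 0.6424 -0.0819]
servo_center [311.6 289. ] 0.93 [ 0.4796 -0.1872]
pick_grip [285.8 150.9] 0.87 [0.4753 0.3648]
spool_center [377.1 168.8] 0.81 [0.7139 0.2476]
1.1
```

View pics/top0.png

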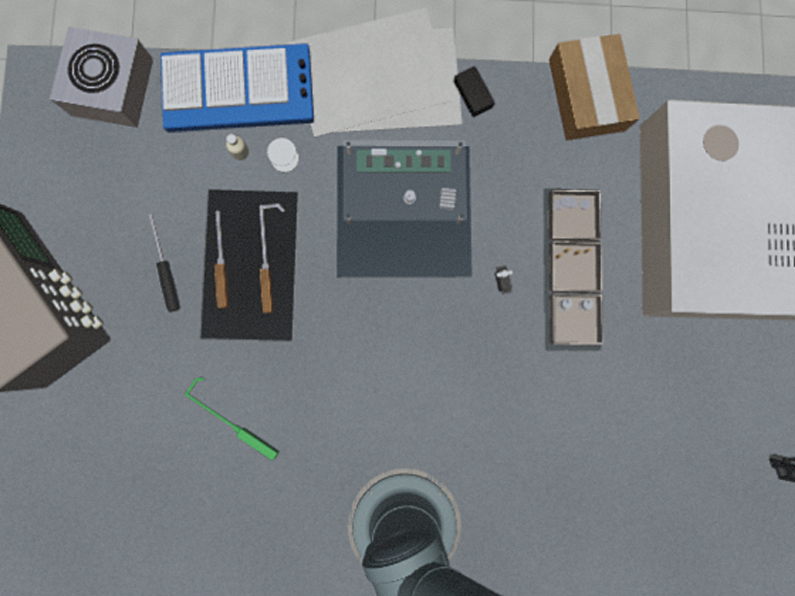

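View pics/side0.png

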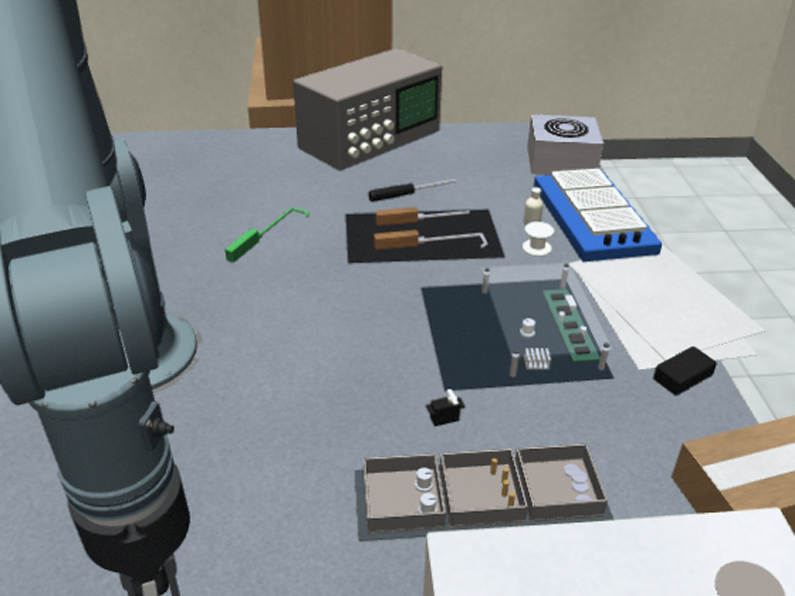

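The top picture (shown at 1.42x) has the wooden hook tool with its handle at native (187,202) and corner at (185,145). Its look-alikes are the green hook (174,310), the straight pick (157,195) and the black screwdriver (116,200). I choose the wooden-handled tool on the mat that has a hook. The knob is under the cover at (289,139), the heat sink at (315,139), and the knobs bin is the nearest one at (405,224). The close crops below check this choice.

Run:
```python
from h import *
snap("top","t1",(145,95,345,235),4); snap("side","s1",(255,140,435,280),4)
for c in("top","side"):
    for n,z in dict(knob_center=.012,heatsink_center=.01,hook_grip=.017).items():
        for r in look_for(c,n)[:4]: print(c,n,np.round(r["at"],1),round(r["confidence"],2),at_z(c,r["at"],z).round(4)[:2])
```

```text
top hook_grip [172.8 305.7] 0.85 [0.1716 0.3094]
top hook_grip [184.7 203.3] 0.63 [0.4527 0.2893]
side heatsink_center [375.7 254.3] 0.73 [ 0.638  -0.0822]
side hook_grip [281.2 167.1] 0.96 [0.4552 0.2802]
side hook_grip [171.6 169.5] 0.92 [0.1579 0.2878]
```

View pics/t1.png

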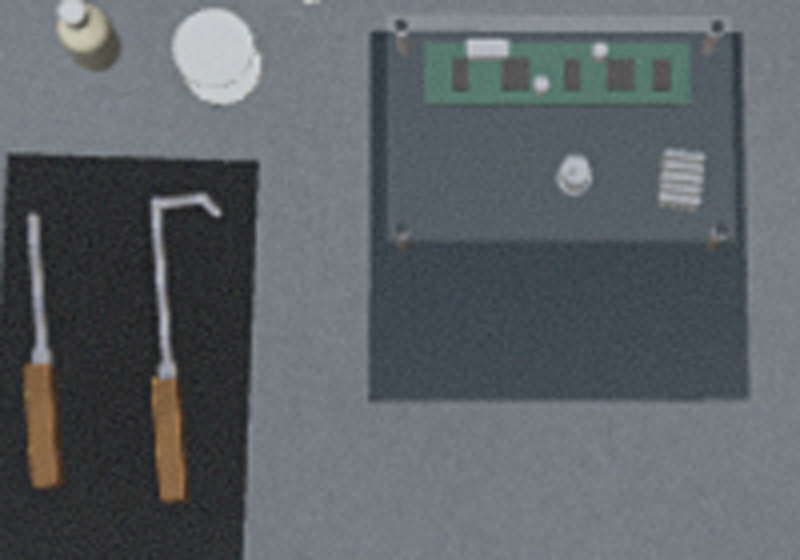

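View pics/s1.png

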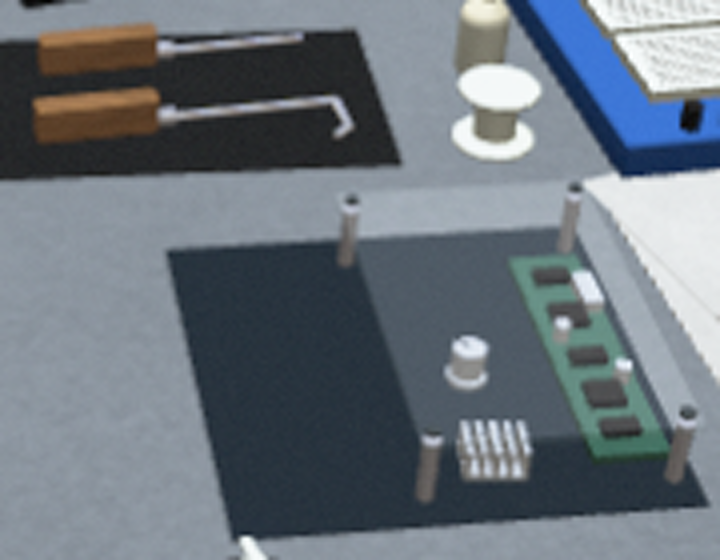

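Run:
```python
from h import *
def t(u,v): return [(u+.5)/4-.5+145,(v+.5)/4-.5+95]
def s(u,v): return [(u+.5)/4-.5+255,(v+.5)/4-.5+140]
def show(n,c,p,z): print(n,c,at_z(c,p,z).round(4)[:2])
for n,a,b in [("FL",(403,229),(351,200)),("FR",(719,229),(431,437)),("RL",(401,26),(575,188)),("RR",(717,26),(687,413))]:
    show(n,"top",t(*a),.048);show(n,"side",s(*b),.048)
show("edgeL","top",t(387,241),.045);show("edgeR","top",t(736,241),.045)
show("knob","top",t(575,176),.012);show("knob","side",s(467,362),.012)
show("knobtop","side",s(468,343),.024);show("knobtop","top",t(573,171),.024)
show("corner","top",t(157,203),.010);show("corner","side",s(337,101),.010)
show("lip","top",t(218,213),.010);show("lip","side",s(337,134),.010)
show("rod0","top",t(167,375),.010);show("rod0","side",s(168,116),.010)
show("hend back top","top",t(174,497),.031);show("hfront top","top",t(165,378),.031)
show("hbackR top side","side",s(36,105),.031);show("hfrontR top","side",s(158,94),.031)
show("sinkL","top",t(682,178),.015)
show("sheet FL","top",t(370,401),0);show("sheet FR","top",t(748,399),0)
show("sheet FL","side",s(168,252),0);show("sheet FR","side",s(233,538),0)
```

```text
FL top [0.5959 0.1242]
FL side [0.594  0.1192]
FR top [ 0.6032 -0.0932]
FR side [ 0.5992 -0.1045]
RL top [0.7394 0.1304]
RL side [0.7373 0.1232]
RR top [ 0.7475 -0.0896]
RR side [ 0.7444 -0.0949]
edgeL top [0.5879 0.135 ]
edgeR top [ 0.5958 -0.1055]
knob top [0.6467 0.0055]
knob side [6.457e-01 6.000e-04]
knobtop side [0.6456 0.0036]
knobtop top [0.647  0.0075]
corner top [0.6181 0.3007]
corner side [0.6171 0.2924]
lip top [0.6122 0.2573]
lip side [0.6102 0.251 ]
rod0 top [0.4956 0.2879]
rod0 side [0.4978 0.2807]
hend back top top [0.4087 0.2753]
hfront top top [0.4905 0.2851]
hbackR top side side [0.4066 0.2675]
hfrontR top side [0.4899 0.2761]
sinkL top [ 0.6471 -0.0706]
sheet FL top [0.4827 0.146 ]
sheet FR top [ 0.4921 -0.1222]
sheet FL side [0.4831 0.1374]
sheet FR side [ 0.491  -0.1251]
```

The close crops confirm the choice: a brown-handled hook with its corner at top crop (157,203) and lip at (218,213), and the knob at (575,176) with clear space on its left. The sizes fit too: posts 220 mm apart, knob about 56 mm in, and 150 mm from grip to corner. I'll grasp the hook now.

```bash
cat >> h.py <<'E'
from scipy.spatial.transform import Rotation as Rn
def q(yaw): return (Rn.from_euler('z',yaw)*Rn.from_euler('x',np.pi)).as_quat()
HY=0.112; HG=np.array([.4685,.2797]); CY=.034
cx=np.array([np.cos(CY),np.sin(CY)]); cy=np.array([-cx[1],cx[0]])
CF=np.array([.590,.0112]); KN=np.array([.646,.0045])
def P(xy,z): return [xy[0],xy[1],z]
def stat(m=""): print(m,read_time_s(),np.round(read_eef_pos(),4),np.round(read_ft_force(),1),round(read_finger_gap(),4),np.round(read_grasp_force(),1))
E
python3 - <<'E'
from h import *
for y in(HY,HY+np.pi):
    print(np.round(inverse_kinematics(P(HG,.2),q(y)),2))
ks=[((HG,.2),HY),((CF-.16*cx+.05*cy,.026),CY),((CF-.187*cx+.01*cy,.026),CY)]
for (a,z),y in ks: print(inverse_kinematics(P(a,z),q(y)) is not None)
move_gripper(.05,80)
move_ptp(P(HG,.2),q(HY)); stat()
movel(P(HG,.05),speed=.15); movel(P(HG,.026),speed=.05); stat("down")
move_gripper(0.0,80); stat("grip")
movel(P(HG,.13),speed=.12); stat("up")
print(np.round(read_ft_torque(),2))
E
```

```text
[ 0.32  0.49 -1.14  1.86  0.49  1.12 -2.46]
[ 0.39  0.57 -1.26  1.86  0.59  1.16  0.6 ]
True
True
True
 5.2417 [0.4692 0.2788 0.1998] [ 0.1 -0.6 -0.3] 0.0498 0.0
down 7.025 [0.4683 0.2797 0.0257] [-0.2  0.3  0.6] 0.0497 0.0
grip 7.4167 [0.4689 0.2805 0.0267] [0.3 0.5 3.6] 0.0165 78.9
up 8.4333 [0.468  0.279  0.1291] [ 0.8 -0.  -1. ] 0.0165 78.4
[ 0.01 -0.04  0.09]
```

Run:
```python
from h import *
kd=(KN-CF)@cx; kl=(KN-CF)@cy; print(kd,kl)
g=CF+(-.020-.150)*cx+(kl+.066)*cy
move_ptp(P(g,.13),q(CY)); movel(P(g,.026),speed=.12); stat()
snap("top","t2",(230,110,350,215),6); snap("side","s2",(255,160,435,280),4)
c=g+.15*cx
for cam in("top","side"):
    print(cam,"pred corner",proj(cam,P(c,.010)).round(1),[ (r["at"],r["confidence"]) for r in tip_of(cam,"hook_corner")[:3]])
```

```text
0.055739879004927155 -0.008599760956915375
 10.3417 [0.4188 0.0634 0.0265] [ 0.2 -0.  -0.8] 0.0165 78.3
top pred corner [[265.6 165.3]] [([128.8, 277.5], 0.9), ([267.2, 164.9], 0.51)]
side pred corner [[334.3 214.8]] [([205.3, 147.8], 0.92), ([334.3, 215.5], 0.91)]
```

View pics/t2.png

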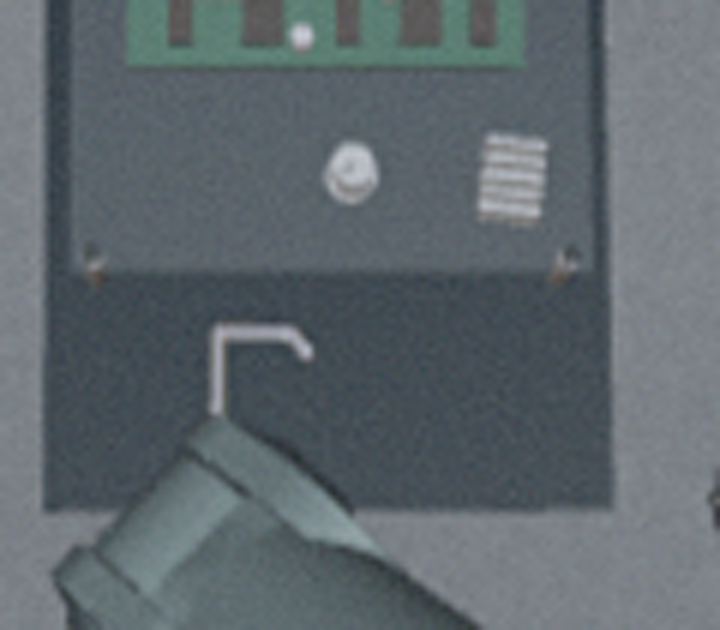

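View pics/s2.png

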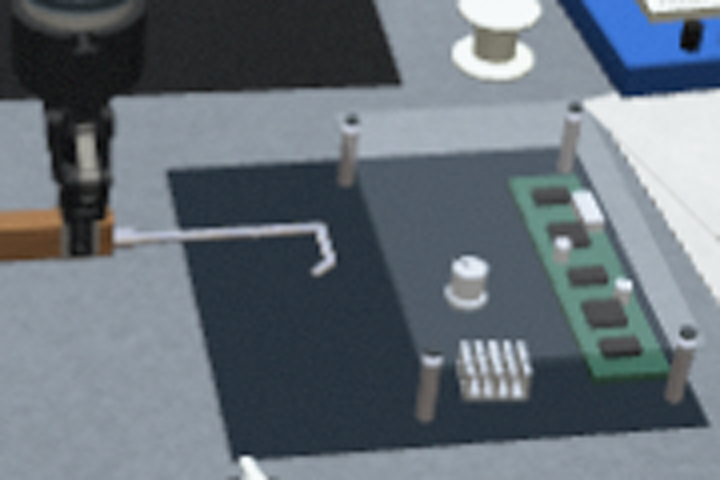

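Top crop: hook corner at (219,331), lip at (308,355), and the knob at (352,173) further in with a clear path between. Side crop: corner at (322,227), with the rod level. Next I measure knob minus corner in each camera.

Run:
```python
from h import *
def t(u,v): return [(u+.5)/6-.5+230,(v+.5)/6-.5+110]
def s(u,v): return [(u+.5)/4-.5+255,(v+.5)/4-.5+160]
for cam,c,k,l in(("top",t(219,331),t(352,173),t(308,357)),("side",s(321,228),s(467,282),s(316,273))):
    C=at_z(cam,c,.010);K=at_z(cam,k,.012);L=at_z(cam,l,.010)
    d=(K-C)[:2];e=(L-C)[:2];print(cam,C.round(4),K.round(4),"d along/lat",d@cx,d@cy,"lip",e@cx,e@cy)
```

```text
top [0.5696 0.0666 0.01  ] [0.6473 0.0058 0.012 ] d along/lat 0.07551959196199746 -0.06342350645388603 lip -0.012522675975736119 -0.04186226387854859
side [0.5684 0.0605 0.01  ] [6.457e-01 6.000e-04 1.200e-02] d along/lat 0.07525084168789611 -0.062463922292611274 lip -0.011379574075027543 -0.04258178770453646
```

Run:
```python
from h import *
g0=CF-.170*cx+(-.0086+.066)*cy
f=lambda a,l: P(g0+a*cx+l*cy,.0255)
movel(f(0,.003),speed=.05)
movel(f(.1035,.003),speed=.08); stat("in")
movel(f(.1035,-.046),speed=.05); stat("right")
movel(f(.085,-.046),speed=.05); stat("back")
snap("side","s3a",(255,160,435,280),2); snap("top","t3a",(230,110,350,215),3)
a,b=cv2.imread("pics/s3a.png"),cv2.imread("pics/t3a.png")
h=max(a.shape[0],b.shape[0]);pad=lambda i:cv2.copyMakeBorder(i,0,h-i.shape[0],0,0,0)
cv2.imwrite("pics/c3.png",np.hstack([pad(a),pad(b)]))
```

```text
in 12.2333 [0.5207 0.0693 0.0253] [ 1.4 -0.4 -1.3] 0.0165 78.3
right 13.3667 [0.5231 0.021  0.0256] [ 0.6 -0.4 -0.7] 0.0165 78.3
back 13.8833 [0.5043 0.0196 0.0255] [-1.   0.1 -1.7] 0.0164 78.3
```

View pics/c3.png

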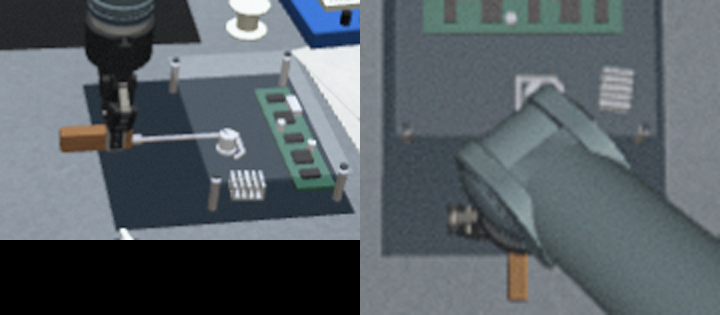

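The left half shows the knob at (228,142) sitting in the hook's pocket, rod on its left and lip at (240,150). The heat sink is undisturbed. Now I drag it out, release and lift.

Run:
```python
from h import *
g0=CF-.170*cx+(-.0086+.066)*cy
f=lambda a,l,z=.0255: P(g0+a*cx+l*cy,z)
movel(f(-.010,-.046),speed=.06); stat("out")
movel(f(-.004,-.046),speed=.03)
snap("side","s4",(235,160,415,280),4)
```

```text
out 15.7167 [0.4101 0.0165 0.0256] [-0.3  0.2 -1.9] 0.0163 78.3
```

View pics/s4.png

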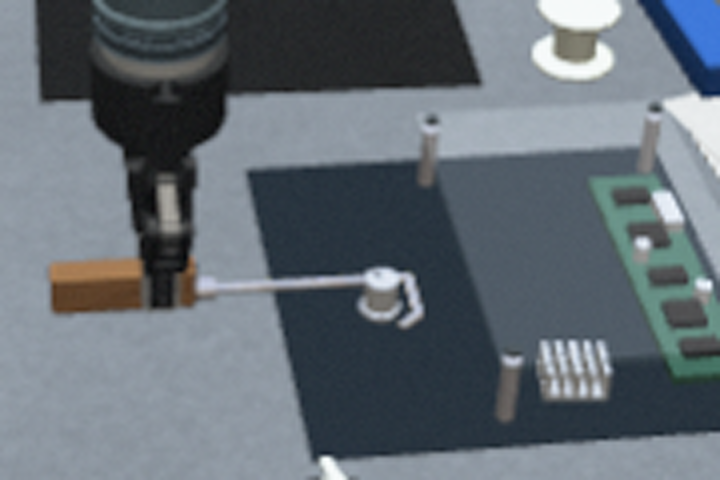

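The knob stands upright at (380,296), well in front of the cover and free of the crossbar. I lift the hook off and return it to the mat.

Run:
```python
from h import *
g0=CF-.170*cx+(-.0086+.066)*cy
movel(P(g0-.004*cx-.046*cy,.13),speed=.1)
move_ptp(P(HG,.13),q(HY)); movel(P(HG,.04),speed=.12); movel(P(HG,.0265),speed=.04); stat("low")
move_gripper(.045,80); stat("rel")
movel(P(HG,.13),speed=.15)
snap("top","t5",(145,95,345,235),4)
snap("side","s5",(235,140,435,280),4)
for c in("top","side"):
    for n,z in dict(knob_center=.012,hook_grip=.017,hook_corner=.010,knobs_bin_floor=.003).items():
        for r in tip_of(c,n)[:3]: print(c,n,np.round(r["at"],1),round(r["confidence"],2),at_z(c,r["at"],z).round(4)[:2])
a,b=[cv2.resize(cv2.imread(f"pics/{n}.png"),(400,280)) for n in("t5","s5")]
s=cv2.imread("pics/s5.png")[260:540,130:530]; t=cv2.imread("pics/t5.png")[180:460,350:750]
cv2.imwrite("pics/c5.png",np.vstack([np.hstack([a,b]),np.hstack([t,s])]))
```

```text
low 19.7417 [0.4689 0.2798 0.0267] [-0.1 -0.6  1.4] 0.0165 78.9
rel 20.125 [0.4683 0.2797 0.0264] [-0.   0.   0.7] 0.0451 0.0
top knob_center [284.4 171.7] 0.58 [0.551  0.0144]
top hook_grip [172.5 308.5] 0.58 [0.164  0.3099]
top hook_grip [281.1 157.7] 0.18 [0.5897 0.0249]
top hook_corner [130.5 276.2] 0.57 [0.2476 0.4306]
top hook_corner [188.1 145.3] 0.55 [0.6186 0.2887]
top knobs_bin_floor [403.6 222.6] 0.62 [ 0.4171 -0.3291]
side knob_center [330.5 229.5] 0.4 [0.5496 0.0096]
side hook_grip [175.3 168.3] 0.7 [0.1674 0.2932]
side hook_corner [341.1 163.1] 0.6 [0.6249 0.3011]
side knobs_bin_floor [283.7 349.8] 0.57 [ 0.4103 -0.3262]
```

View pics/c5.png

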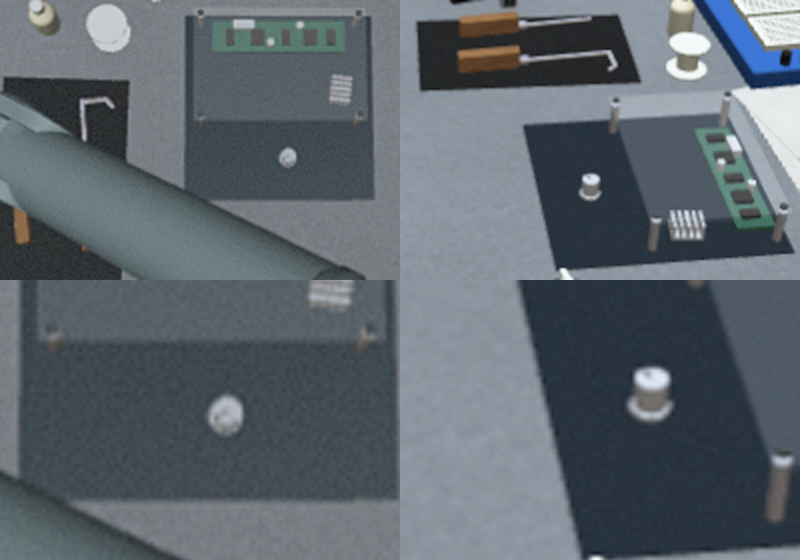

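The hook lies flat on the mat again (side inset, corner at about (613,62)). The knob stands free on the sheet at lower-left inset (225,414) and lower-right inset (651,393). Now I pick it up and put it in the bin.

Run:
```python
from h import *
a=at_z("top",[(575.5)/4-.5+145,(314.5)/4-.5+95],.012);b=at_z("side",[380.5/4-.5+235,373.5/4-.5+140],.012)
k=((a+b)/2)[:2]; print(a,b,k)
B=np.array([.4136-.020,-.327])
movel(P(HG,.2),speed=.2)
for y in(0,np.pi): print(np.round(inverse_kinematics(P(k,.2),q(y)),2),np.round(inverse_kinematics(P(B,.2),q(y)),2))
move_gripper(.06,30)
move_ptp(P(k,.15),q(CY)); movel(P(k,.05),speed=.12); movel(P(k,.0245),speed=.05); stat("dn")
move_gripper(0,30); stat("grip")
movel(P(k,.14),speed=.1); stat("up")
```

```text
[0.54726003 0.00309062 0.012     ] [ 0.54564624 -0.00266247  0.012     ] [5.46453134e-01 2.14075657e-04]
[ 0.85  0.48 -1.13  1.86  0.48  1.11 -2.03] [ 1.76  0.65 -1.46  1.93  0.7   1.22 -1.52]
[ 0.91  0.55 -1.24  1.86  0.57  1.16  1.04] [ 1.76  0.65 -1.46  1.93  0.7   1.22  1.62]
dn 25.0417 [5.463e-01 4.000e-04 2.430e-02] [-0.4 -1.  -0.6] 0.06 0.0
grip 25.4833 [5.469e-01 3.000e-04 2.490e-02] [-0.1 -0.5  2.5] 0.0182 29.4
up 26.7917 [5.458e-01 1.000e-04 1.392e-01] [-0.1  0.1  0.4] 0.0188 29.3
```

Run:
```python
from h import *
k=[.5465,0.0002]; B=[.3936,-.327]
movel(P(k,.25),speed=.2)
move_j([1.179,0.383,0.044,1.598,-0.018,1.161,-0.05]); stat()
for y in(0,np.pi/2,np.pi,-np.pi/2):
  for z in(.2,.028):
    r=inverse_kinematics(P(B,z),q(y)); print(y,z,None if r is None else np.round(r,2))
```

```text
30.0333 [ 0.1901 -0.6213  0.2498] [ 0.2  0.2 -0.4] 0.0189 29.3
0 0.2 [ 0.7   0.18 -0.1   1.97  0.02  0.99 -0.98]
0 0.028 [ 0.69  0.45 -0.09  2.06  0.06  0.63 -1.01]
1.5707963267948966 0.2 [ 0.92  0.2  -0.34  1.96  0.08  0.99  0.55]
1.5707963267948966 0.028 [ 0.9   0.47 -0.33  2.05  0.24  0.65  0.41]
3.141592653589793 0.2 [ 1.09  0.22 -0.53  1.95  0.13  1.    2.07]
3.141592653589793 0.028 [ 1.05  0.5  -0.5   2.05  0.38  0.68  1.87]
-1.5707963267948966 0.2 [ 0.55  0.18  0.07  1.98 -0.02  0.99 -2.52]
-1.5707963267948966 0.028 [ 0.48  0.45  0.15  2.07 -0.11  0.62 -2.43]
```

Run:
```python
from h import *
B=[.3936,-.327]
move_ptp(P(B,.2),q(0)); movel(P(B,.06),speed=.12); f0=read_ft_force()[2]
z=.034; movel(P(B,z),speed=.05)
while z>.024:
    d=read_ft_force()[2]-f0
    if d>2: break
    z-=.001; movel(P(B,z),speed=.02)
stat(f"contact {z:.3f} {d:.1f}")
move_gripper(.036,30); stat("rel")
movel(P(B,.2),speed=.15)
move_j([1.179,0.383,0.044,1.598,-0.018,1.161,-0.05]); stat()
a=read_camera("top")[95:240,140:440,::-1];b=read_camera("side")[140:390,230:440,::-1]
a=cv2.resize(a,None,fx=1.5,fy=1.5);t=cv2.resize(read_camera("top")[180:250,380:430,::-1],None,fx=5,fy=5)
b=cv2.resize(b,None,fx=1.6,fy=1.6)
W=np.zeros((600,800,3),np.uint8)
W[:a.shape[0],:a.shape[1]]=a;W[220:220+350,0:250]=t;W[180:180+b.shape[0],455:455+b.shape[1]]=b
cv2.imwrite("pics/fin.png",W)
```

```text
contact 0.031 6.2 34.125 [ 0.3937 -0.3271  0.0318] [-1.5  0.6  5.9] 0.019 30.1
rel 34.4333 [ 0.3935 -0.327   0.0309] [-1.  -0.  -0.3] 0.0359 0.0
 37.0667 [ 0.1905 -0.6208  0.2495] [ 0.1  0.3 -0.4] 0.0359 0.0
```

View pics/fin.png

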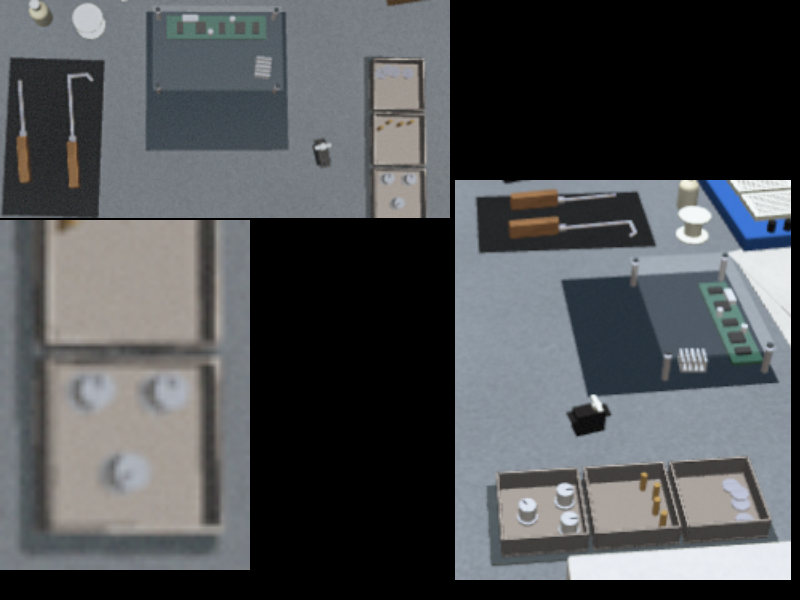

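The knob stands upright in the knobs bin at lower-left inset (128,472), next to the two fixed ones. The hook lies flat on the mat and the bystanders have not moved, so I hand in.

```bash
python3 -c "
from bench import *
print(sign_off())"
```

```text
the job is handed in; nothing more can be done
None
```

The job is handed in at about 37 s: the knob was dragged out from under the cover and stands in the knobs bin, the hook lies flat on its mat again, and the heat sink, servo, pick and spool look unmoved in the last picture.

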